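# Bolt the cartridge rack to the shelf channel

### The job

Take the thumbscrew out of its wooden stand and thread it down through the slot in the sliding rack bracket and through the hidden matching slot in the channel strip below it, sliding the bracket along until the two slots line up, until the screw's collar sits fully home on the bracket. Then turn the head a quarter turn to lock it, and let go. Work by feel and gently, never putting more than about 40 N on the channel and bracket, and leave the jar, tire lever, inflator head and wrench where they are.

Things in the scene. Friction and masses are not known exactly. Their poses are not given: they have to be found in the camera images.
- screw_head (a point): Steel quarter-turn thumbscrew standing upright, loose, 50 to 100 g. Point: centre of its flat paddle head, 26 mm above the underside of its collar. z up along the screw, x across the paddle's wide face, y through its thickness. Paddle 26 mm (x) by 9 mm (y) by 36 mm high, from 8 to 44 mm above the collar's underside. The same after half a turn.
- screw: The same screw; origin on its axis at the collar's underside, axes as screw_head. Collar 26 mm across, 4 mm thick, 9 mm neck above. Below it a 7 mm round shank 16.5 mm long, then a T-foot 18 mm (x, parallel to the paddle) by 7 mm (y) by 7 mm high, square edges, its bottom 23.5 mm below the collar's underside (49.5 mm below screw_head).
- stand: Fixed wooden block 70 x 70 x 34 mm high, origin at the centre of its underside; the screw stands in its slot (22 mm along the block's x, 11 mm along its y, 28 mm deep), collar resting on the block's top.
- rail: Aluminium strut channel fixed on the shelf, 220 mm long along its own y, 46 mm wide along x, 24 mm high, black end plugs; origin at the centre of its underside, z up. A steel strip lies inside it under the bracket. With the screw's collar down on the bracket its T-foot is 2.5 mm below the strip and 4 mm above the channel floor, free to turn either way, no stop.
- rail_mid (a point): Middle of the channel at the strip's top face (23.5 mm up, 1 mm under the bracket plate). The strip is 5 mm thick with one slot, 22 mm along rail x by 10.5 mm along rail y, hidden under the plate at an unknown place within 14 mm of this point along y: find it by feel. It cannot slide, but springs down: gives at about 1 N, then 1.5 N per mm, hard stop at 4 mm.
- bracket_slot (a point): Centre of the slot's mouth in the top face of the bracket's steel foot plate (32.5 mm above the shelf), axes as the rail's. Plate 8 mm thick, 130 mm along y, from 32 mm nearer (-x) to 100 mm beyond (+x). Slot 22 mm (x) by 11 mm (y), right through, 1 mm chamfer. From 69 mm beyond the slot stands a wooden bar with three cartridges, up to 58 mm above the plate.
- bracket (a joint): Slide of the bracket along the rail's y (m): 0 with its slot at the rail's middle, plus or minus 0.040 at its stops. It starts 0.022 to 0.040 towards +y and moves with about 1.5 N of friction.
- jar_mid (a point): Bystander: clear glass jar with steel twist cap, 70 mm diameter, 100 mm high; point at mid height.
- lever: Bystander: blue tire lever lying flat, 120 mm long; origin under its middle.
- inflator: Bystander: silver CO2 inflator head standing, 28 mm diameter, 49 mm high, nozzle to its +x; origin under it.
- wrench: Bystander: stainless valve wrench lying flat, 140 mm long; origin under it.
Things that resemble listed ones, but are neither listed nor needed, are in the scene too. Of the things shaped like the screw, the bare steel one is meant. What is shaped like the rail but blue or pink is not meant.

How it is judged:
By the outcome, as a careful person would: the job done as asked, in the order asked, and still so for the second after the job is handed in, with the robot touching nothing.
It also fails if it takes over 54 s, if anything falls off the work surface, if the arm or the gripper's body presses on something with over 40 N, if the wrist force passes 120 N, or if a joint passes its speed limit or range.

### The arm

A 6-joint arm with a two-finger parallel gripper is mounted at the origin on the work surface. World frame = base frame: x ahead of the robot, y to its left, z up, the work surface at z = 0. Lengths are in m, angles in rad, forces in N, time in s.
With the tool pointing down it reaches from about 0.425 to 0.95 m from the base axis. Payload 14.7 kg.
Tool frame: the origin (TCP) lies at the very end of the fingers, on their centre line; the grasp point (between the pads) lies 19 mm behind it; z points along the fingers, y is the line along which they close (so a half turn about z gives the same grasp; the last joint's range is limited). The gripper opens to 85 mm and grips with 20 to 120 N. Pads are 22 mm wide; open, the fingers measure 114 mm over their backs; the gripper's body (76 mm by 85 mm) begins 54 mm behind the grasp point. The pads swing forward as they close: fully open they stand 13 mm farther back than shut.
Start: joints at [1.06, 0.48, 1.596, -0, 1.065, -0.047], TCP at [0.291, 0.581, 0.231] pointing down, gripper open.
Joint ranges: [-2.75, 2.75], [-0.82, 2.05], [0.23, 2.67], [-1.56, 4.7], [0.09, 2.69], [-2.92, 2.92]. Speed limits (rad/s): [1.89, 1.89, 2.39, 3.01, 3.01, 3.01].

### API

Orientations are given as a unit quaternion [x, y, z, w].
In Python, from cell import sense, camera, camera_params, job_done gives the robot as it stands.
- The arm moves only by the tool step_arm, never from a script. Its argument "motion" is one flat list of numbers, 7 for each row, row after row: the shift along the world's x, y, z as a fraction of full scale, then the turn, a rotation vector about the world's x, y, z as a fraction of full scale, then the opening, from 0 (shut) to 1 (fully open). A call has exactly 5 rows; each row is the pose to reach, as a shift and turn from the pose commanded when the call began; what a row does not reach only later rows make up. Full scale, the value 1, is 60 cm for a shift and 45 degrees for a turn. A row lasts 1/8 s, in which the tool goes at most 62.5 mm and 10.7 degrees, less where a joint would pass 70% of its speed; a pose out of reach is approached as far as the arm can. A call with a number of a shift or a turn outside -1 to 1 is refused whole. A call with a gripper value outside its range is refused whole. The fingers move at their own pace and stop on an object; the grip force is fixed at half the most. Time passes only in rows, so rows that repeat a pose let the fingers close, or fill a call up. It gives the time, the measured TCP pose, the force, the opening and the grip force at its end, in the units of the state.
- sense(): the state, without advancing time (a new reading comes with each control period).
- camera(name): name is "scene" or "top" or "wrist"; returns (picture, depth): 384x512x3 uint8, blue, green, red; 384x512 float32, m along the optical axis (not along the pixel's ray), 0 where there is no reading.
- camera_params(name): a dict with "fov_y" (degrees; the focal length in pixels is half the picture's height over the tangent of half this angle, whatever the lens; pixels are square), "cx", "cy" (the principal point, pixels), "R" (3x3) and "t" (3): a world point X has camera coordinates R X + t. Camera axes: x right, y down, z forward; pixel columns grow to the right and rows downward; lengths in m; the calibration is good to about 2 mm. The wrist camera is an equidistant fisheye: a pixel r from the principal point sees the ray r / f radians off the axis. A picture is of the moment at which its call begins: read the wrist's pose just before it. camera_params takes no time and is no camera call; for the wrist camera it gives the pose at the moment of the call.
- job_done(): hands the job in; it is judged then, once.
The state is a dict: "time_s": time; "q": joint angles; "joint_velocities": joint speeds; "joint_efforts": joint torques, N m; "tcp_pos": TCP position; "eef_rot": TCP orientation; "ft_force": force on the tool from outside, world axes, zero at the start; "moment": the same for the moment, N m; "width": opening from 0.0 (shut) to 1.0 (fully open); "gripper_force": force on a finger pad.
Only numpy, scipy, OpenCV 4.12 (cv2) and the standard library are available. Lean on these libraries where they do the work, as an engineer would, in place of code of your own. Each camera call takes 0.05 s, during which the arm holds its last target. There are 200 camera calls.

## Working session

There is one attempt and no reset: what is moved stays moved. The work goes in short steps, Python scripts to look and compute and a tool call to move; the robot and the scene stay as the last step left them, time stands still between calls to the robot, and variables do not carry over. Pictures are saved under pics/ and viewed, at most 10 in all, crops included, and the job is handed in when it is done.

Besides the shell and the picture viewer there is one more tool, called after "Call:" in YAML: its name, and indented under it one key for each argument. step_arm: Moves the arm, as the interface text tells. Its arguments: {"type":"object","properties":{"motion":{"type":"array"}},"required":["motion"]}

```bash
mkdir -p pics; ls; cat > h.py <<'E'
import numpy as np,cv2
from cell import sense,camera,camera_params
def grab(n):
    p=camera_params(n);c,d=camera(n);cv2.imwrite(f'/tmp/{n}.png',c);np.savez(f'/tmp/{n}.npz',c=c,d=d,**{k:np.array(v) for k,v in p.items()});return c,d
def load(n): return np.load(f'/tmp/{n}.npz')
def px(z,u,v,dep=None,zw=None):
    f=192/np.tan(np.radians(float(z['fov_y']))/2);x=(u-z['cx'])/f;y=(v-z['cy'])/f
    r=np.array([x,y,1.])
    R,t=z['R'],z['t'];o=-R.T@t;w=R.T@r
    if zw is not None: return o+w*(zw-o[2])/w[2]
    if dep is None: dep=float(z['d'][int(round(v)),int(round(u))])
    return o+w*dep
E
python3 - <<'E'
from h import *
a,_=grab('scene');b,_=grab('top')
cv2.imwrite('pics/a.png',cv2.resize(a,(800,600)));cv2.imwrite('pics/b.png',cv2.resize(b,(800,600)))
print(sense())
E
```

```text
pics
{'time_s': 0.1, 'q': array([ 1.06040187e+00,  4.80763462e-01,  1.59680423e+00,  2.02187396e-05,
        1.06507489e+00, -4.66026406e-02]), 'joint_velocities': array([-0.00021551, -0.0020828 , -0.00114827, -0.00025611, -0.00111746,
        0.00023598]), 'joint_efforts': array([ 4.88750520e-04, -9.52255797e+01, -4.31044686e+01, -1.03784319e-04,
        5.37159067e-03, -1.09440180e-05]), 'tcp_pos': array([0.29057573, 0.58103684, 0.2307427 ]), 'eef_rot': array([ 2.29827832e-01,  9.73231161e-01, -5.02309312e-04, -1.52820686e-04]), 'ft_force': array([ 0.34590993, -0.18726641,  0.31313525]), 'moment': array([ 0.02782147,  0.01878851, -0.073596  ]), 'gripper_force': 0.0, 'width': 0.9995372580630384}
```

View pics/a.png

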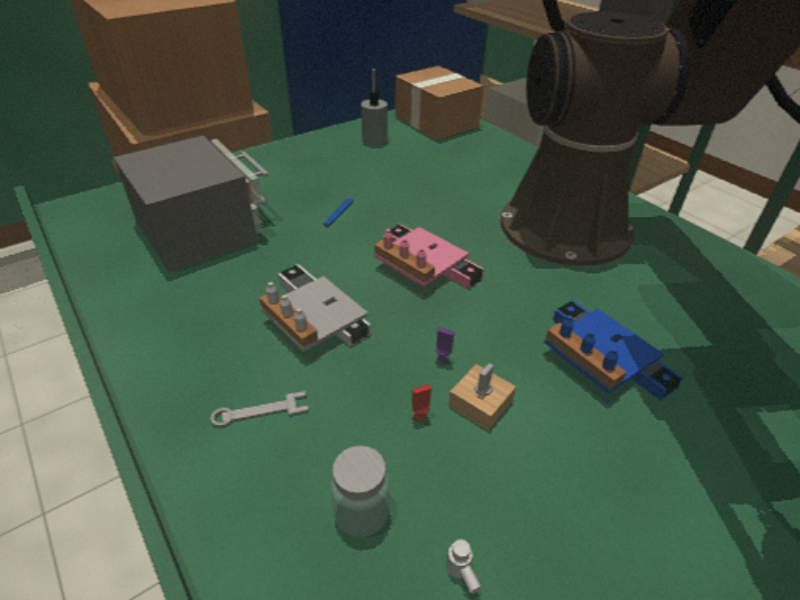

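View pics/b.png

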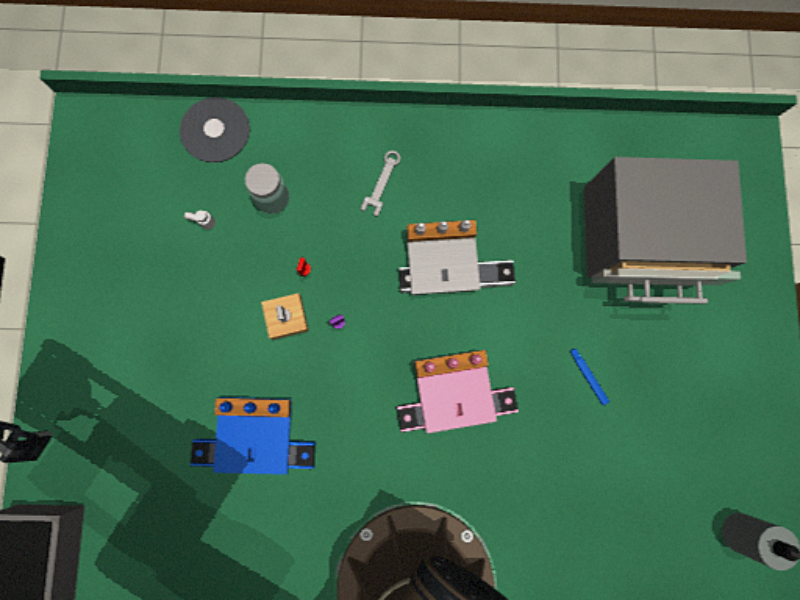

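The top view shows the bare steel screw in the stand at (283,313), and the grey bracket at (445,265) with its slot at (445,275). The red screw (303,267) and purple screw (337,321) are decoys, and so are the blue and pink rails. I'll confirm with an enlarged crop.

```bash
python3 - <<'E'
from h import *
z=load('top');c=z['c']
k=.64
A=c[180:225,160:205];B=c[135:195,250:335]
o=np.zeros((600,800,3),np.uint8)
A=cv2.resize(A,None,fx=6,fy=6,interpolation=cv2.INTER_CUBIC);B=cv2.resize(B,None,fx=6,fy=6,interpolation=cv2.INTER_CUBIC)
o[:270,:270]=A;o[:360,280:790]=B
cv2.imwrite('pics/c.png',o)
s,t=181,200
print('screw',px(z,181,200),px(z,181,200,zw=.06)); print('slot',px(z,285,176,zw=.0325))
for u,v in[(269,174),(318,174),(259,178),(329,174)]:print(px(z,u,v,zw=.024))
E
```

```text
screw [0.47958407 0.24815209 0.07290234] [0.48132517 0.25051254 0.06      ]
slot [ 0.56413977 -0.04793113  0.0325    ]
[ 0.57084349 -0.00085495  0.024     ]
[ 0.57460525 -0.14831172  0.024     ]
[0.55787786 0.0288925  0.024     ]
[ 0.57545366 -0.18156834  0.024     ]
```

View pics/c.png

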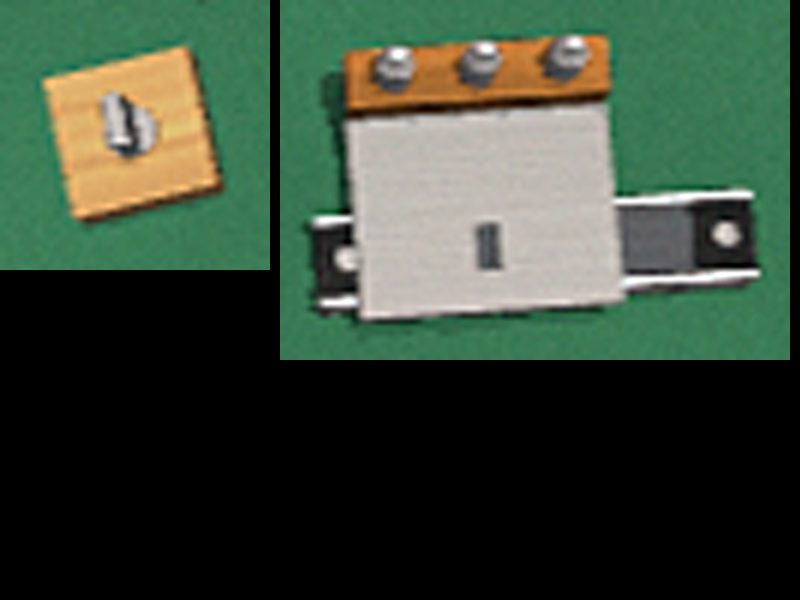

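The crop confirms both: bare steel screw in the wooden stand with its paddle roughly along world x, and the bare aluminium rail with its bracket slot. I'll compute the angles and move above the screw.

```bash
python3 - <<'E'
from h import *
z=load('top')
a=px(z,261.2,178,zw=.024);b=px(z,324.5,174,zw=.024);print(a,b,(a+b)/2,np.degrees(np.arctan2(-(a-b)[0],(a-b)[1])))
s=lambda u,v:px(z,160+u/6,180+v/6,zw=.034)
P=np.array([s(45,80),s(188,47),s(222,187),s(80,220)]);print(P,P.mean(0))
d=P[0]-P[3]+P[1]-P[2];print(np.degrees(np.arctan2(d[1],d[0])))
print(px(z,250+(489-280)/6,135+246/6,zw=.0325))
E
```

```text
[0.5580435  0.02231826 0.024     ] [ 0.57510641 -0.1679565   0.024     ] [ 0.56657495 -0.07281912  0.024     ] 5.124296298188721
[[0.50351784 0.29544876 0.034     ]
 [0.52147256 0.22705227 0.034     ]
 [0.45327365 0.20742823 0.034     ]
 [0.43580286 0.27473848 0.034     ]] [0.47851673 0.25116694 0.034     ]
16.528984483761857
[ 0.56412718 -0.04743485  0.0325    ]
```

Call:
step_arm:
  motion: [0.05, -0.08, 0, 0, 0, 0.13, 1, 0.1, -0.16, -0.01, 0, 0, 0.26, 1, 0.15, -0.24, -0.02, 0, 0, 0.39, 1, 0.2, -0.32, -0.03, 0, 0, 0.52, 1, 0.25, -0.4, -0.04, 0, 0, 0.65, 1]

```text
time_s: 0.72
tcp_pos: [0.4414, 0.3397, 0.207]
eef_rot: [-0.025, 1.0, -0.0, -0.0]
ft_force: [1.2, 0.5, 0.4]
width: 1.001
gripper_force: 0.0
```

Call:
step_arm:
  motion: [0.03, -0.07, -0.04, 0, 0, 0.15, 1, 0.064, -0.15, -0.095, 0, 0, 0.3, 1, 0.064, -0.15, -0.095, 0, 0, 0.3, 1, 0.064, -0.15, -0.095, 0, 0, 0.3, 1, 0.064, -0.15, -0.095, 0, 0, 0.3, 0.7]

```text
time_s: 1.35
tcp_pos: [0.4792, 0.2525, 0.1509]
eef_rot: [-0.141, 0.99, 0.0, 0.001]
ft_force: [0.6, 0.6, -0.2]
width: 0.82
gripper_force: 0.0
```

```bash
cat >> h.py <<'E'
def proj(z,X):
    f=192/np.radians(float(z['fov_y'])/2) if 0 else 192/np.tan(np.radians(float(z['fov_y']))/2)
    c=z['R']@np.asarray(X)+z['t'];r=np.hypot(c[0],c[1]);th=np.arctan2(r,c[2])
    return z['cx']+f*th*c[0]/r, z['cy']+f*th*c[1]/r
def wpx(z,u,v,zw):
    f=192/np.tan(np.radians(float(z['fov_y']))/2);x=u-z['cx'];y=v-z['cy'];r=np.hypot(x,y)+1e-9;th=r/f
    ray=np.array([np.sin(th)*x/r,np.sin(th)*y/r,np.cos(th)]);R,t=z['R'],z['t'];o=-R.T@t;w=R.T@ray
    return o+w*(zw-o[2])/w[2]
E
python3 - <<'E'
from h import *
s=sense();print(s['tcp_pos'],s['eef_rot'])
c,d=grab('wrist');z=load('wrist');print(z['fov_y'],z['cx'],z['cy'],z['t'])
u,v=proj(z,[.4785,.251,.06]);print(u,v)
x0=int(np.clip(u-90,0,332));y0=int(np.clip(v-68,0,248));print(x0,y0)
cv2.imwrite('pics/d.png',cv2.resize(c[y0:y0+136,x0:x0+180],None,fx=4.4,fy=4.4,interpolation=cv2.INTER_CUBIC))
E
```

```text
[0.47918168 0.25248665 0.15092433] [-1.40876191e-01  9.90027070e-01  2.19999183e-04  5.00090904e-04]
65.70646984690485 254.87857100286692 183.68950480144161 [-0.10855863 -0.51995078  0.14016798]
253.4595105646272 186.8604763691751
163 118
```

View pics/d.png

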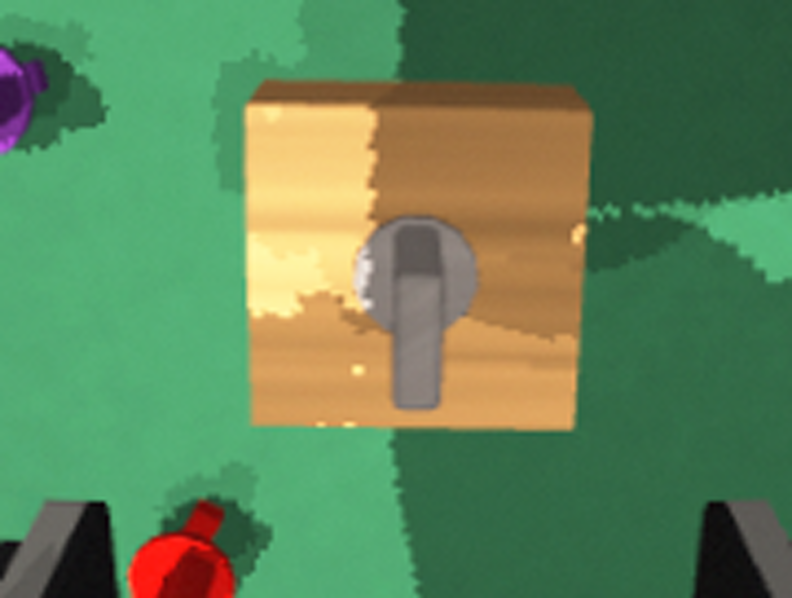

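The wrist view shows the steel paddle top at crop (417,342), square to the fingers, with the collar centred at (417,273).

```bash
python3 - <<'E'
from h import *
z=load('wrist');g=lambda u,v,h:wpx(z,163+u/4.4,118+v/4.4,h)
print(g(417,341,.078),g(417,274,.038))
a,b=g(419,278,.078),g(415,406,.078);print(a,b,np.degrees(np.arctan2(*(a-b)[[1,0]])))
P=[g(246,103,.034),g(592,112,.034),g(575,430,.034),g(252,426,.034)];print(np.mean(P,0))
d=P[0]-P[3]+P[1]-P[2];print(np.degrees(np.arctan2(d[1],d[0])))
R=sense()['eef_rot'];print(2*np.degrees(np.arctan2(-R[0],R[1])))
E
```

```text
[0.47851044 0.25453712 0.078     ] [0.47851347 0.25491415 0.038     ]
[0.46737517 0.25161966 0.078     ] [0.49041394 0.2576718  0.078     ] -165.28131019234908
[0.47964208 0.25517958 0.034     ]
-164.58522898641488
16.226087194845224
```

Call:
step_arm:
  motion: [0, 0.003, -0.06, 0, 0, -0.02, 0.5, 0, 0.005, -0.12, 0, 0, -0.02, 0.5, 0, 0.005, -0.175, 0, 0, -0.02, 0.5, 0, 0.005, -0.175, 0, 0, -0.02, 0.5, 0, 0.005, -0.175, 0, 0, -0.02, 0]

```text
time_s: 2.02
tcp_pos: [0.4796, 0.2551, 0.0464]
eef_rot: [-0.133, 0.991, 0.0, 0.001]
ft_force: [0.5, -0.0, -0.2]
width: 0.302
gripper_force: 0.0
```

Call:
step_arm:
  motion: [0, 0, 0, 0, 0, 0, 0, 0, 0, 0, 0, 0, 0, 0, 0, 0, 0, 0, 0, 0, 0, 0, 0, 0, 0, 0, 0, 0, 0, 0, 0, 0, 0, 0, 0]

```text
time_s: 2.65
tcp_pos: [0.48, 0.255, 0.0469]
eef_rot: [-0.133, 0.991, 0.0, 0.001]
ft_force: [-1.9, 1.7, 6.9]
width: 0.094
gripper_force: 58.5
```

Call:
step_arm:
  motion: [0, 0, 0.03, 0, 0, 0, 0, 0, 0, 0.08, 0, 0, 0, 0, 0, -0.02, 0.14, 0, 0, 0, 0, 0.02, -0.1, 0.14, 0, 0, -0.1, 0, 0.05, -0.18, 0.14, 0, 0, -0.22, 0]

```text
time_s: 3.28
tcp_pos: [0.5098, 0.1457, 0.1312]
eef_rot: [-0.046, 0.999, 0.0, 0.001]
ft_force: [0.7, 0.5, -0.6]
width: 0.093
gripper_force: 58.8
```

```bash
python3 - <<'E'
from h import *
s=sense();print(s['tcp_pos'],s['eef_rot'],s['ft_force'],s['moment'])
E
```

```text
[0.50979802 0.14566456 0.13115487] [-4.62454520e-02  9.98929110e-01  2.41934130e-04  1.38994139e-03] [ 0.71108191  0.54243104 -0.63460436] [-0.04118476 -0.04746968  0.00158529]
```

Call:
step_arm:
  motion: [0.02, -0.08, 0, 0, 0, 0, 0, 0.04, -0.17, 0, 0, 0, 0, 0, 0.07, -0.25, 0, 0, 0, 0, 0, 0.093, -0.32, -0.02, 0, 0, 0, 0, 0.093, -0.32, -0.02, 0, 0, 0, 0]

```text
time_s: 3.9
tcp_pos: [0.5659, -0.0484, 0.1178]
eef_rot: [-0.045, 0.999, -0.0, 0.001]
ft_force: [-0.5, 0.4, -1.1]
width: 0.093
gripper_force: 58.8
```

```bash
python3 - <<'E'
from h import *
s=sense();print(s['tcp_pos'],s['eef_rot'])
c,d=grab('wrist');z=load('wrist')
print(proj(z,[.5641,-.0474,.0325]),proj(z,s['tcp_pos']))
cv2.imwrite('pics/e.png',cv2.resize(c[100:336,100:412],None,fx=2.5,fy=2.5,interpolation=cv2.INTER_CUBIC))
E
```

```text
[ 0.56587158 -0.04840896  0.1177807 ] [-4.52647714e-02  9.98974759e-01 -2.53021905e-04  6.84231692e-04]
(np.float64(256.5941755323135), np.float64(188.322815720495)) (np.float64(255.08937346256027), np.float64(241.81892758204216))
```

View pics/e.png

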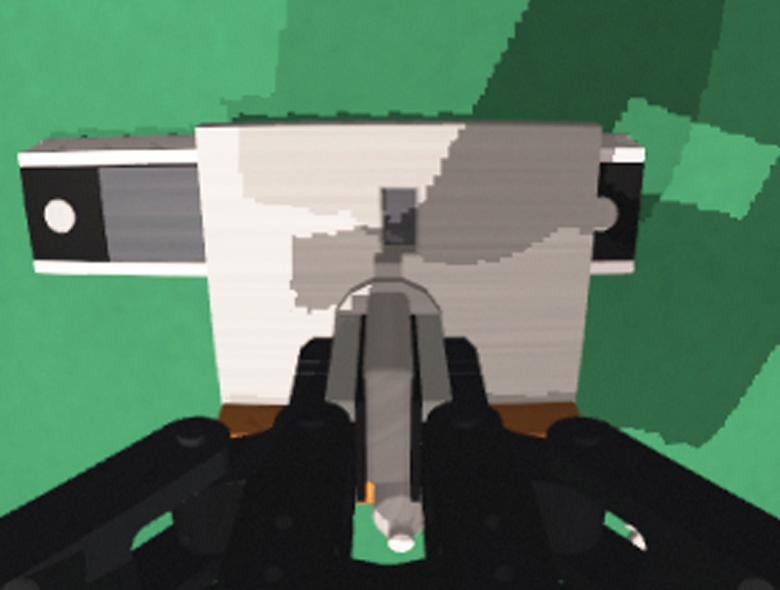

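The view shows the slot mouth at crop (381–417, 188–246) and the T-foot tip at about (388,252). Both are square to the picture.

```bash
python3 - <<'E'
from h import *
z=load('wrist');g=lambda u,v,h:wpx(z,100+u/2.5,100+v/2.5,h)
P=[g(381,188,.0325),g(417,188,.0325),g(417,246,.0325),g(382,246,.0325)];print(np.array(P),np.mean(P,0))
A=[g(20,155,.024),g(643,153,.024),g(632,268,.024),g(35,268,.024)];print(np.mean(A,0)); d=A[1]-A[0]+A[2]-A[3];print('yaw',np.degrees(np.arctan2(-d[0],d[1])))
a,b=g(198,127,.0325),g(600,126,.0325);d=b-a;print(np.degrees(np.arctan2(-d[0],d[1])),(a+b)/2)
print('foot',g(388,252,.0814),g(388,254,.0814),'collar front',g(388,278,.105))
c=z['c'];cv2.imwrite('pics/f.png',cv2.resize(c[165:235,215:305],None,fx=8,fy=8,interpolation=cv2.INTER_CUBIC))
E
```

```text
[[ 0.55345452 -0.0517318   0.0325    ]
 [ 0.55240989 -0.0403447   0.0325    ]
 [ 0.57197861 -0.0383147   0.0325    ]
 [ 0.57301168 -0.04967501  0.0325    ]] [ 0.56271367 -0.04501655  0.0325    ]
[ 0.56619837 -0.07053507  0.024     ]
yaw 5.329308630968734
5.434140758748453 [ 0.53244233 -0.04774705  0.0325    ]
foot [ 0.55611658 -0.04924849  0.0814    ] [ 0.55666456 -0.04919838  0.0814    ] collar front [ 0.55330011 -0.04950181  0.105     ]
```

View pics/f.png

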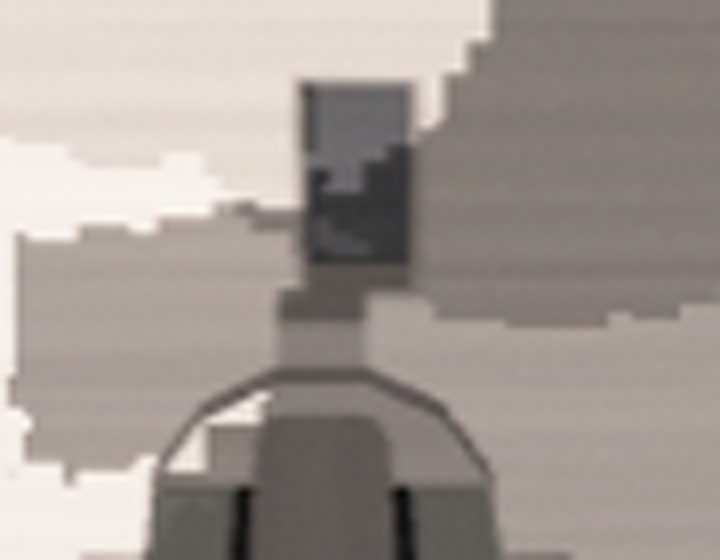

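Call:
step_arm:
  motion: [-0.004, 0.006, -0.02, 0, 0, 0, 0, -0.004, 0.006, -0.04, 0, 0, 0, 0, -0.004, 0.006, -0.06, 0, 0, 0, 0, -0.004, 0.006, -0.06, 0, 0, 0, 0, -0.004, 0.006, -0.06, 0, 0, 0, 0]

```text
time_s: 4.58
tcp_pos: [0.5627, -0.0419, 0.0813]
eef_rot: [-0.047, 0.999, -0.0, -0.0]
ft_force: [0.0, -0.2, -1.2]
width: 0.097
gripper_force: 58.8
```

```bash
python3 - <<'E'
from h import *
s=sense();print(s['tcp_pos'],s['eef_rot'],s['ft_force'])
c,d=grab('wrist');z=load('wrist')
cv2.imwrite('pics/g.png',cv2.resize(c[190:260,205:305],None,fx=8,fy=8,interpolation=cv2.INTER_CUBIC))
E
```

```text
[ 0.56265499 -0.04194327  0.0812666 ] [-4.70428414e-02  9.98892872e-01 -1.34873817e-05 -4.38113996e-05] [ 0.00263667 -0.17475815 -1.18785456]
```

View pics/g.png

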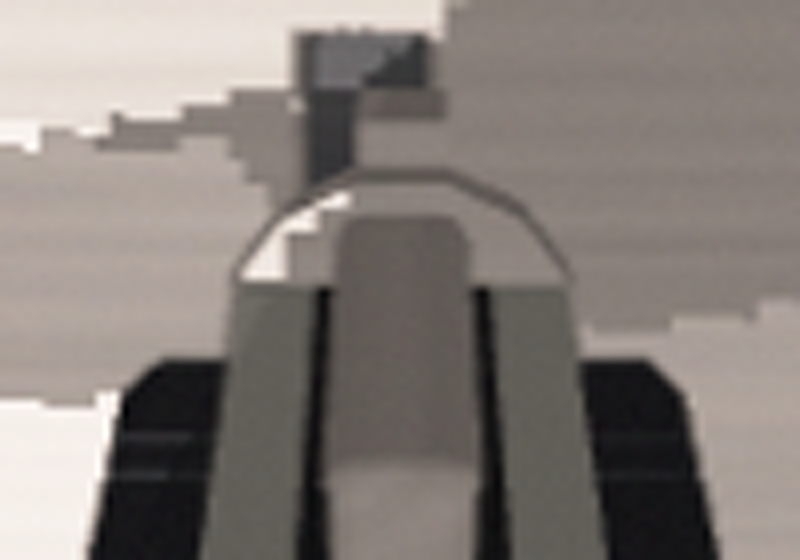

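The foot (x 358–445, front edge y≈90) sits right of the slot (x 300–430, near edge y≈32). It needs to shift along y.

```bash
python3 - <<'E'
from h import *
z=load('wrist');g=lambda u,v,h:wpx(z,205+u/8,190+v/8,h)
a,b=g(300,34,.0325),g(432,34,.0325)
f=[g(402,h,.0449) for h in(88,92)]
yw=np.radians(5.3);ex=np.array([np.cos(yw),np.sin(yw),0])
print('slot',(a+b)/2+ex*.0115,np.linalg.norm(a-b),a,b);print('foot',f[0]+ex*.009,f[1]+ex*.009,g(358,90,.0449),g(445,90,.0449))
print('collar',g(402,172,.0684)+ex*.013)
print(sense()['tcp_pos'])
E
```

```text
slot [ 0.56450248 -0.04468947  0.0325    ] 0.011222259337174079 [ 0.55358341 -0.05133761  0.0325    ] [ 0.55251989 -0.04016586  0.0325    ]
foot [ 0.561864   -0.04186669  0.0449    ] [ 0.56220615 -0.04183416  0.0449    ] [ 0.55340759 -0.04619106  0.0449    ] [ 0.55274964 -0.03925192  0.0449    ]
collar [ 0.56315853 -0.04176699  0.0684    ]
[ 0.56277806 -0.04199877  0.08147778]
```

Call:
step_arm:
  motion: [0.003, -0.0045, 0, 0, 0, 0, 0, 0.003, -0.0045, 0, 0, 0, 0, 0, 0.003, -0.0045, -0.012, 0, 0, 0, 0, 0.003, -0.0045, -0.022, 0, 0, 0, 0, 0.003, -0.0045, -0.028, 0, 0, 0, 0]

```text
time_s: 5.25
tcp_pos: [0.564, -0.0447, 0.0638]
eef_rot: [-0.047, 0.999, 0.0, -0.0]
ft_force: [-0.5, 0.1, -1.6]
width: 0.094
gripper_force: 58.8
```

Call:
step_arm:
  motion: [0, 0, 0, 0, 0, 0, 0, 0, 0, -0.002, 0, 0, 0, 0, 0, 0, -0.004, 0, 0, 0, 0, 0, 0, -0.006, 0, 0, 0, 0, 0, 0, -0.006, 0, 0, 0, 0]

```text
time_s: 5.88
tcp_pos: [0.5643, -0.0447, 0.0609]
eef_rot: [-0.047, 0.999, 0.0, -0.0]
ft_force: [-0.0, -0.1, -1.8]
width: 0.089
gripper_force: 58.8
```

Call:
step_arm:
  motion: [0.0004, -0.004, 0, 0, 0, 0, 0, 0.0008, -0.008, 0, 0, 0, 0, 0, 0.0012, -0.012, 0, 0, 0, 0, 0, 0.0015, -0.016, 0, 0, 0, 0, 0, 0.0015, -0.016, -0.002, 0, 0, 0, 0]

```text
time_s: 6.5
tcp_pos: [0.5654, -0.0547, 0.0598]
eef_rot: [-0.047, 0.999, -0.0, 0.0]
ft_force: [0.3, -0.5, 0.4]
width: 0.099
gripper_force: 59.1
```

Call:
step_arm:
  motion: [0, 0, -0.001, 0, 0, 0, 0, 0, 0, -0.002, 0, 0, 0, 0, 0, 0, -0.003, 0, 0, 0, 0, 0, 0, -0.004, 0, 0, 0, 0, 0, 0, -0.004, 0, 0, 0, 0]

```text
time_s: 7.12
tcp_pos: [0.5654, -0.0544, 0.0574]
eef_rot: [-0.047, 0.999, -0.0, 0.0]
ft_force: [0.1, -2.1, 4.2]
width: 0.095
gripper_force: 59.6
```

Call:
step_arm:
  motion: [0.0001, -0.001, 0, 0, 0, 0, 0, 0.0002, -0.002, 0, 0, 0, 0, 0, 0.0003, -0.003, 0, 0, 0, 0, 0, 0.0004, -0.004, 0, 0, 0, 0, 0, 0.0005, -0.005, 0, 0, 0, 0, 0]

```text
time_s: 7.75
tcp_pos: [0.5655, -0.0573, 0.0573]
eef_rot: [-0.047, 0.999, 0.0, -0.0]
ft_force: [-0.7, 5.5, 4.8]
width: 0.092
gripper_force: 59.7
```

Call:
step_arm:
  motion: [0.0001, -0.001, 0, 0, 0, 0, 0, 0.0002, -0.002, 0, 0, 0, 0, 0, 0.0003, -0.003, 0, 0, 0, 0, 0, 0.0004, -0.004, 0, 0, 0, 0, 0, 0.0005, -0.005, 0, 0, 0, 0, 0]

```text
time_s: 8.38
tcp_pos: [0.5658, -0.0604, 0.0573]
eef_rot: [-0.047, 0.999, 0.0, -0.0]
ft_force: [0.9, 3.6, 5.4]
width: 0.096
gripper_force: 59.7
```

Call:
step_arm:
  motion: [0.0001, -0.001, 0, 0, 0, 0, 0, 0.0002, -0.002, 0, 0, 0, 0, 0, 0.0003, -0.003, 0, 0, 0, 0, 0, 0.0004, -0.004, 0, 0, 0, 0, 0, 0.0005, -0.005, 0, 0, 0, 0, 0]

```text
time_s: 9.0
tcp_pos: [0.5661, -0.0634, 0.0573]
eef_rot: [-0.047, 0.999, 0.0, -0.0]
ft_force: [0.6, 5.6, 5.6]
width: 0.092
gripper_force: 59.7
```

Call:
step_arm:
  motion: [0.0001, -0.001, 0, 0, 0, 0, 0, 0.0002, -0.002, 0, 0, 0, 0, 0, 0.0003, -0.003, 0, 0, 0, 0, 0, 0.0004, -0.004, 0, 0, 0, 0, 0, 0.0005, -0.005, 0, 0, 0, 0, 0]

```text
time_s: 9.62
tcp_pos: [0.5664, -0.0664, 0.0573]
eef_rot: [-0.047, 0.999, -0.0, -0.0]
ft_force: [-0.6, 4.8, 5.4]
width: 0.093
gripper_force: 59.7
```

Call:
step_arm:
  motion: [0.0001, -0.001, 0, 0, 0, 0, 0, 0.0002, -0.002, 0, 0, 0, 0, 0, 0.0003, -0.003, 0, 0, 0, 0, 0, 0.0004, -0.004, 0, 0, 0, 0, 0, 0.0005, -0.005, 0, 0, 0, 0, 0]

```text
time_s: 10.25
tcp_pos: [0.5667, -0.0694, 0.0573]
eef_rot: [-0.047, 0.999, 0.0, -0.0]
ft_force: [-0.5, 4.5, 5.2]
width: 0.096
gripper_force: 59.8
```

Call:
step_arm:
  motion: [0.0001, -0.001, 0, 0, 0, 0, 0, 0.0002, -0.002, 0, 0, 0, 0, 0, 0.0003, -0.003, 0, 0, 0, 0, 0, 0.0004, -0.004, 0, 0, 0, 0, 0, 0.0005, -0.005, 0, 0, 0, 0, 0]

```text
time_s: 10.88
tcp_pos: [0.567, -0.0724, 0.0573]
eef_rot: [-0.047, 0.999, 0.0, -0.0]
ft_force: [-0.5, 4.9, 4.9]
width: 0.095
gripper_force: 59.7
```

Call:
step_arm:
  motion: [0.0001, -0.001, 0, 0, 0, 0, 0, 0.0002, -0.002, 0, 0, 0, 0, 0, 0.0003, -0.003, 0, 0, 0, 0, 0, 0.0004, -0.004, 0, 0, 0, 0, 0, 0.0005, -0.005, 0, 0, 0, 0, 0]

```text
time_s: 11.5
tcp_pos: [0.5673, -0.0754, 0.0572]
eef_rot: [-0.047, 0.999, 0.0, -0.0]
ft_force: [-0.7, 1.5, -2.5]
width: 0.097
gripper_force: 58.9
```

Call:
step_arm:
  motion: [0.0001, -0.001, 0, 0, 0, 0, 0, 0.0002, -0.002, 0, 0, 0, 0, 0, 0.0003, -0.003, 0, 0, 0, 0, 0, 0.0004, -0.004, 0, 0, 0, 0, 0, 0.0005, -0.005, 0, 0, 0, 0, 0]

```text
time_s: 12.12
tcp_pos: [0.5674, -0.0775, 0.0573]
eef_rot: [-0.047, 0.999, 0.001, -0.0]
ft_force: [-0.0, 14.1, 0.6]
width: 0.092
gripper_force: 59.2
```

Call:
step_arm:
  motion: [-0.0003, 0.004, 0, 0, 0, 0, 0, -0.0003, 0.004, 0, 0, 0, 0, 0, -0.0003, 0.004, -0.003, 0, 0, 0, 0, -0.0003, 0.004, -0.006, 0, 0, 0, 0, -0.0003, 0.004, -0.009, 0, 0, 0, 0]

```text
time_s: 12.75
tcp_pos: [0.5675, -0.0761, 0.0517]
eef_rot: [-0.047, 0.999, -0.0, -0.0]
ft_force: [-0.4, -0.1, -0.9]
width: 0.095
gripper_force: 59.3
```

Call:
step_arm:
  motion: [0, 0, -0.002, 0, 0, 0, 0, 0, 0, -0.004, 0, 0, 0, 0, 0, 0, -0.006, 0, 0, 0, 0, 0, 0, -0.008, 0, 0, 0, 0, 0, 0, -0.008, 0, 0, 0, 0]

```text
time_s: 13.38
tcp_pos: [0.5674, -0.0759, 0.047]
eef_rot: [-0.047, 0.999, 0.0, -0.0]
ft_force: [-0.1, -0.4, -0.8]
width: 0.099
gripper_force: 59.3
```

Call:
step_arm:
  motion: [0, 0, -0.001, 0, 0, 0, 0, 0, 0, -0.002, 0, 0, 0, 0, 0, 0, -0.003, 0, 0, 0, 0, 0, 0, -0.003, 0, 0, 0, 0, 0, 0, -0.003, 0, 0, 0, 0]

```text
time_s: 14.0
tcp_pos: [0.5675, -0.076, 0.0454]
eef_rot: [-0.047, 0.999, -0.0, 0.0]
ft_force: [-0.5, -0.6, 3.9]
width: 0.093
gripper_force: 60.0
```

Call:
step_arm:
  motion: [0, 0, -0.0005, 0, 0, 0, 0, 0, 0, -0.001, 0, 0, 0, 0, 0, 0, -0.001, 0, 0, 0, 0, 0, 0, -0.001, 0, 0, 0, 0, 0, 0, -0.001, 0, 0, 0, 0]

```text
time_s: 14.62
tcp_pos: [0.5676, -0.076, 0.0454]
eef_rot: [-0.047, 0.999, -0.0, 0.0]
ft_force: [-4.4, 0.3, 14.9]
width: 0.092
gripper_force: 62.1
```

Call:
step_arm:
  motion: [0, 0, 0, 0, 0, -0.2, 0, 0, 0, 0, 0, 0, -0.4, 0, 0, 0, 0, 0, 0, -0.6, 0, 0, 0, 0, 0, 0, -0.8, 0, 0, 0, 0, 0, 0, -1, 0]

```text
time_s: 15.25
tcp_pos: [0.5684, -0.0761, 0.0454]
eef_rot: [0.341, 0.94, 0.0, 0.001]
ft_force: [0.4, -0.0, 10.5]
width: 0.092
gripper_force: 61.1
```

Call:
step_arm:
  motion: [0, 0, 0, 0, 0, -0.2, 0, 0, 0, 0, 0, 0, -0.4, 0, 0, 0, 0, 0, 0, -0.6, 0, 0, 0, 0, 0, 0, -0.8, 0, 0, 0, 0, 0, 0, -1, 0]

```text
time_s: 15.88
tcp_pos: [0.5684, -0.0761, 0.0454]
eef_rot: [0.675, 0.738, 0.0, 0.001]
ft_force: [0.2, -0.0, 10.5]
width: 0.094
gripper_force: 61.1
```

Call:
step_arm:
  motion: [0, 0, 0, 0, 0, 0, 0, 0, 0, 0, 0, 0, 0, 0, 0, 0, 0, 0, 0, 0, 0, 0, 0, 0, 0, 0, 0, 0, 0, 0, 0, 0, 0, 0, 0]

```text
time_s: 16.5
tcp_pos: [0.5684, -0.0761, 0.0454]
eef_rot: [0.673, 0.739, 0.001, 0.001]
ft_force: [-0.2, 0.5, 10.3]
width: 0.095
gripper_force: 61.1
```

```bash
python3 - <<'E'
from h import *
s=sense();print(s['tcp_pos'],s['eef_rot'],s['ft_force'],s['moment'],s['q'])
R=s['eef_rot'];print(2*np.degrees(np.arctan2(-R[0],R[1])))
E
```

```text
[ 0.56841245 -0.07611769  0.04537242] [6.73197894e-01 7.39461747e-01 5.18739083e-04 8.07001840e-04] [-0.23819126  0.45169095 10.30807852] [-0.02403949 -0.01846761 -0.01827927] [-1.86003530e-01  6.22025616e-01  1.92002585e+00  6.40130855e-05
  5.97622837e-01 -2.79802020e-01]
-84.62877243490188
```

Call:
step_arm:
  motion: [0, 0, 0, 0, 0, 0, 0.5, 0, 0, 0, 0, 0, 0, 0.5, 0, 0, 0, 0, 0, 0, 0.5, 0, 0, 0, 0, 0, 0, 0.5, 0, 0, 0, 0, 0, 0, 0.5]

```text
time_s: 17.12
tcp_pos: [0.5674, -0.0759, 0.0446]
eef_rot: [0.673, 0.739, -0.0, -0.0]
ft_force: [0.9, -0.3, 0.6]
width: 0.504
gripper_force: 0.0
```

Call:
step_arm:
  motion: [0, 0, 0.04, 0, 0, 0, 0.5, 0, 0, 0.1, 0, 0, 0, 0.5, 0, 0, 0.2, 0, 0, 0, 0.5, 0, 0, 0.25, 0, 0, 0, 0.5, 0, 0, 0.25, 0, 0, 0, 0.5]

```text
time_s: 17.75
tcp_pos: [0.5689, -0.0762, 0.1973]
eef_rot: [0.673, 0.74, 0.001, 0.002]
ft_force: [-0.1, -0.2, -0.4]
width: 0.5
gripper_force: 0.0
```

```bash
python3 - <<'E'
from h import *
s=sense();print(s['tcp_pos'],s['ft_force'])
c,d=grab('wrist');t,_=grab('scene');z=load('wrist');u,v=proj(z,[.568,-.076,.05]);print(u,v)
x,y=int(np.clip(u-60,0,392)),int(np.clip(v-45,0,294))
o=np.zeros((600,800,3),np.uint8);o[:450,:400]=cv2.resize(c[y:y+90,x:x+80],(400,450));o[:450,400:]=cv2.resize(t[150:240,150:230],(400,450),interpolation=cv2.INTER_CUBIC)
cv2.imwrite('pics/i.png',o)
E
```

```text
[ 0.56891199 -0.07622234  0.19727448] [-0.10599591 -0.23175312 -0.36504648]
253.60941070417076 169.4339351500128
```

View pics/i.png

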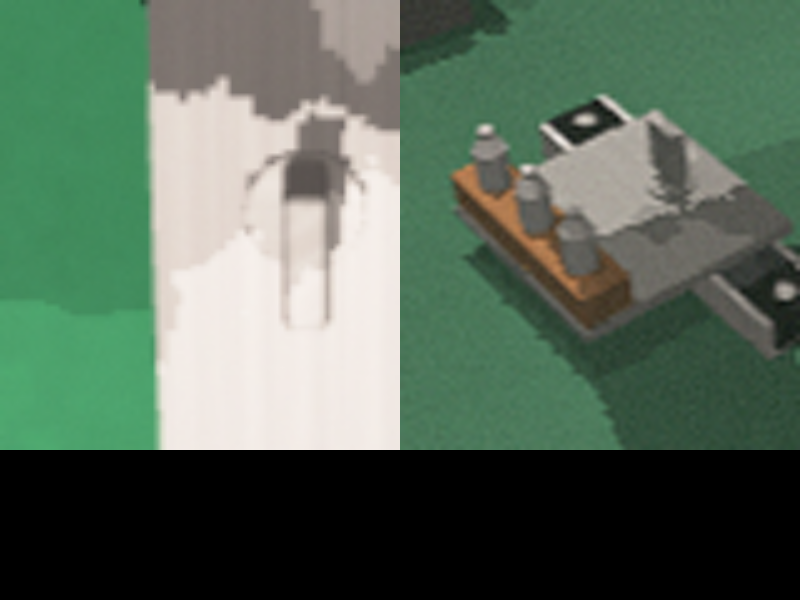

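The screw sits on the bracket with its paddle along the rail (left view, paddle at (305,240)), collar down, upright and free of the gripper.

```bash
python3 -c "
from cell import job_done
print(job_done())"
```

```text
the job is handed in; nothing more can be done
None
```

The steel thumbscrew is through both slots with its collar down on the bracket, turned a quarter turn and released; readings stayed under about 15 N, I never touched the bystanders, and I handed it in at about 18 s.

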